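# Snap the pumice stone into its drying cradle

### The job

Put the pumice stone away so it can dry: pick it up from the tiles, hold it level over the cradle on the toothbrush rack with its two end tabs over the two sprung clips, and press it straight down, gently, until it snaps between the clips and sits fully home on its pad. Let go of it there, and leave the toothbrushes and the other toiletries where they are.

Things in the scene. Friction and masses are not known exactly. Their poses are not given: they have to be found in the camera images.
- stone_center (a point): pumice stone: grey block on a green carrier, 30 wide (x), 60 long (y), 36 mm high (z), about 80 g; point at its centre, 18 mm above the underside. Starts flat on the tiles. An end tab, 18 mm wide, sticks out 10 mm at each end along y (80 mm overall), 3 to 18 mm above the underside, its outer lower edge chamfered (7 mm along y, 8 mm high). Same either way round.
- rack: white toothbrush rack, fixed, foot 8 mm thick; origin under the foot, right below the drying cradle: a yellow pad, 22 (x) by 52 mm (y), on a white beam, a yellow sprung clip at each end (+y, -y), on a stem that was left anywhere from 0 to 14 mm up (height not reported). At y = +165 mm a 72 mm high bar with four slots along x holds two toothbrushes, up to 190 mm high.
- rack_cradle (a point): centre of the pad's top when the stem is fully down (48 mm above the tiles); axes as the rack's; the stone's y goes along this y. The real pad is 0 to 14 mm higher, not reported: find it by feel. It sinks 1 mm per 9 N, up to 4 mm. A slow press (10 mm/s or less) of 11 to 14 N seats the stone; the force rises steeply on the pad. Over 24 N between stone and rack would crack the rack.
- clip_a (a joint): outward slide of the +y clip, m: 0 at rest, 0.0055 fully spread by a centred stone, stop 0.011, near 0 again once snapped. Spring 0.7 N plus 0.35 N per mm. Its nose is a 6 mm steel roller along x, centre 21.5 mm above the pad and 37.5 mm from the cradle's centre. Noses spring over the tabs when the stone's underside is about 3.5 mm above the pad.
- clip_b (a joint): the same for the -y clip, outward towards -y. The tabs first meet the noses with the stone's underside about 18 mm above the pad; spreading both clips takes some 5 to 10 N in all.
- brush_a: red toothbrush, 182 mm tall, standing in a slot of the rack; origin at its foot
- brush_b: orange toothbrush, 182 mm tall, standing in a slot of the rack; origin at its foot
- mouthwash: empty green mouthwash bottle with a white cap, 68 mm across, 185 mm tall; origin at its underside
- tumbler: white tumbler, 74 mm across, 100 mm tall; origin at its underside
- dish: glass soap dish, 85 by 120 by 22 mm; origin at its underside
- soap: cream bar of soap lying in the dish, 50 by 75 by 22 mm; origin at its underside
- nailbrush: wooden nail brush, 40 by 90 by 30 mm; origin at its underside
Things that resemble listed ones, but are neither listed nor needed, are in the scene too. Leave any red or yellow look-alike of the part that bears stone_center alone.

How it is judged:
By the outcome, as a careful person would: the job done as asked, in the order asked, and still so for the second after the job is handed in, with the robot touching nothing.
It also fails if it takes over 50 s, if anything falls off the work surface, if the arm or the gripper's body presses on something with over 40 N, if the wrist force passes 120 N, or if a joint passes its speed limit or range.

### The arm

A 7-joint arm with a two-finger parallel gripper is mounted at the origin on the work surface. World frame = base frame: x ahead of the robot, y to its left, z up, the work surface at z = 0. Lengths are in m, angles in rad, forces in N, time in s.
With the tool pointing down it reaches from about 0.425 to 0.8 m from the base axis. Payload 8.3 kg.
Tool frame: the origin (TCP) lies midway between the tips of the shut fingers; the grasp point (between the pads) lies 19 mm behind it (grasp_offset is the distance from the TCP to the grasp point, in m); z points along the fingers, x is the direction in which the jaws open and shut, and the axes are right-handed (so a half turn about z gives the same grasp; the last joint's range is limited). The gripper opens to 85 mm and grips with 20 to 120 N. Pads are 22 mm wide; open, the fingers measure 114 mm over their backs; the gripper's body (76 mm by 85 mm) begins 54 mm behind the grasp point. The pads swing forward as they close: fully open they stand 13 mm farther back than shut.
Start: joints at [-1.278, 0.383, 0.016, 1.37, -0.006, 1.388, -0.046], TCP at [0.218, 0.586, 0.231] pointing down, gripper open.
Joint ranges: [-2.95, 2.95], [-0.25, 2.06], [-1.52, 1.56], [0.18, 2.33], [-1.44, 4.58], [0.02, 2.06], [-3.01, 3.01]. Speed limits (rad/s): [2.39, 2.39, 3.01, 3.01, 3.14, 3.14, 3.14].

### API

Orientations are given as a unit quaternion [w, x, y, z].
In Python, from cell import observe, read_camera, sign_off, grasp_offset gives the robot as it stands.
- The arm moves only by the tool send_rows, never from a script. Its argument "plan" is a list of rows, each a list of 3 entries, a list of its own where there are three numbers: the opening, from 0 (shut) to 1 (fully open), then the shift along the world's x, y, z in mm, then the turn, a rotation vector about the world's x, y, z in rad. In form: [[fingers, [x, y, z], [rx, ry, rz]], ...]. A call has 1 to 8 rows; each row shifts and turns the commanded pose from where the row before left it; what a row does not reach is not made up. A row lasts 1/8 s, in which the tool goes at most 62.5 mm and 10.7 degrees, less where a joint would pass 70% of its speed; a pose out of reach is approached as far as the arm can. A call with a gripper value outside its range is refused whole. The fingers move at their own pace and stop on an object; "grip_force" is the grip in N (left out, the last holds). Time passes only in rows, so rows that do not move let the fingers close. It gives the time, the measured TCP pose, the force and the opening at its end, in the units of the state.
- observe(): the state, without advancing time (a new reading comes with each control period).
- read_camera(name): name is "scene" or "side" or "wrist"; returns a dict with "color" (480x640x3 uint8, blue, green, red), "mtx" (3x3 intrinsics, pixels), "rvec" (rotation vector, rad) and "tvec" (3), from world to camera coordinates, as OpenCV has them. Camera axes: x right, y down, z forward; pixel columns grow to the right and rows downward; lengths in m; the calibration is good to about 2 mm. The wrist camera is an equidistant fisheye: a pixel r from the principal point sees the ray r / f radians off the axis. A picture is of the moment at which its call begins. There is no depth.
- sign_off(): hands the job in, once; it reports no verdict.
The state is a dict: "time": time; "q": joint angles; "joint_vel": joint speeds; "joint_torque": joint torques, N m; "tcp_pos": TCP position; "eef_rot": TCP orientation; "contact_force": force on the tool from outside, world axes, zero at the start; "torque": the same for the moment, N m; "gripper_width": opening from 0.0 (shut) to 1.0 (fully open).
Only numpy, scipy, OpenCV 4.12 (cv2) and the standard library are available. Lean on these libraries where they do the work, as an engineer would, in place of code of your own. Each camera call takes 0.05 s, during which the arm holds its last target. There are 200 camera calls.

## Working session

There is one attempt and no reset: what is moved stays moved. The work goes in short steps, Python scripts to look and compute and a tool call to move; the robot and the scene stay as the last step left them, time stands still between calls to the robot, and variables do not carry over. Pictures are saved under pics/ and viewed, on a budget of 10 in all, crops included, one or two more only if the job needs it, and the job is handed in when it is done.

Besides the shell and the picture viewer there is one more tool, called after "Call:" by a JSON object that holds its "method" and its "body", one argument or row to a line. send_rows: Moves the arm, as the interface text tells. Its arguments: {"type":"object","properties":{"plan":{"type":"array","items":{"type":"array"}},"grip_force":{"type":"number"}},"required":["plan"]}

```bash
mkdir -p pics; ls; cat > h.py <<'E'
import numpy as np, cv2
from cell import observe, read_camera, sign_off, grasp_offset
def ray(c,u,v,fish=False):
    R=cv2.Rodrigues(np.array(c["rvec"],float))[0]; t=np.array(c["tvec"],float).ravel(); K=np.array(c["mtx"],float)
    x=(u-K[0,2])/K[0,0]; y=(v-K[1,2])/K[1,1]
    if fish:
        r=np.hypot(x,y); s=np.sin(r)/r if r>1e-9 else 1; d=np.array([x*s,y*s,np.cos(r)])
    else: d=np.array([x,y,1.])
    return -R.T@t, R.T@d
def onz(c,u,v,z,fish=False):
    o,d=ray(c,u,v,fish); return o+d*(z-o[2])/d[2]
def tri(c1,p1,c2,p2):
    o1,d1=ray(c1,*p1);o2,d2=ray(c2,*p2);d1/=np.linalg.norm(d1);d2/=np.linalg.norm(d2)
    s=np.linalg.lstsq(np.c_[d1,-d2],o2-o1,rcond=None)[0]
    a=o1+d1*s[0];b=o2+d2*s[1];return (a+b)/2,np.linalg.norm(a-b)
E
python3 - <<'E'
from h import *
import pickle
o=observe();print({k:np.round(v,3) for k,v in o.items()},grasp_offset)
C={n:read_camera(n) for n in("scene","side","wrist")}
pickle.dump(C,open("c0.pkl","wb"))
for n in C:
    cv2.imwrite(f"pics/{n}0.png",C[n]["color"]); print(n,C[n]["mtx"],ray(C[n],320,240)[0])
E
```

```text
pics
{'time': np.float64(0.0), 'q': array([-1.278,  0.384,  0.016,  1.371, -0.006,  1.388, -0.047]), 'joint_vel': array([-0.001, -0.001,  0.001,  0.003,  0.002,  0.001, -0.   ]), 'joint_torque': array([-1.0000e-03, -6.2760e+01,  8.4400e-01, -3.7183e+01,  1.6000e-02,
        1.4000e-02,  0.0000e+00]), 'tcp_pos': array([0.217, 0.585, 0.23 ]), 'eef_rot': array([ 0.001,  0.821,  0.571, -0.001]), 'contact_force': array([-0.185,  0.553, -0.928]), 'torque': array([ 0.033, -0.028, -0.018]), 'gripper_width': np.float64(0.999)} 0.0187
scene [[546.85162123   0.         319.23673462]
 [  0.         546.85162123 246.37245212]
 [  0.           0.           1.        ]] [1.37747824 0.60579694 1.02498672]
side [[583.51637171   0.         324.6946772 ]
 [  0.         583.51637171 245.25773219]
 [  0.           0.           1.        ]] [ 0.16734108 -0.93138939  0.75480861]
wrist [[371.64829954   0.         317.47432384]
 [  0.         371.64829954 238.37374257]
 [  0.           0.           1.        ]] [0.1482897  0.61129238 0.37287918]
```

View pics/scene0.png

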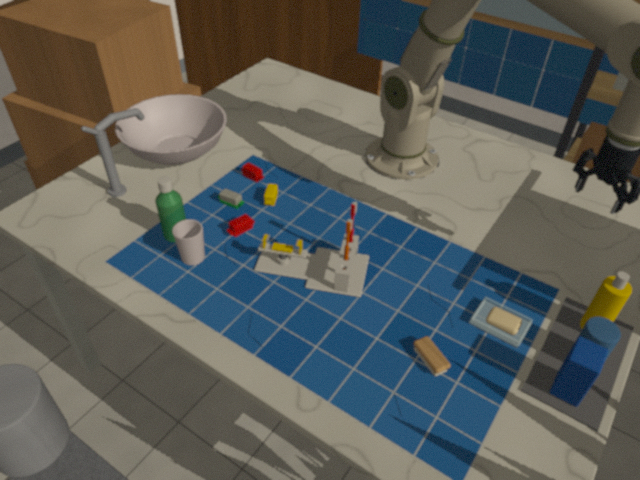

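View pics/side0.png

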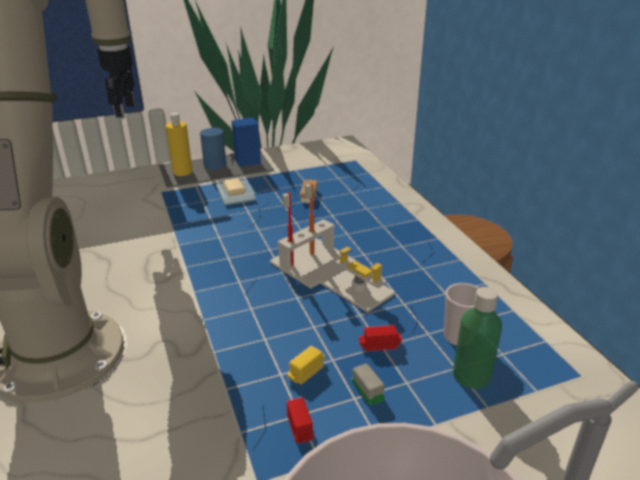

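In the scene image, the candidates are grey/green at (231,198), yellow at (271,195), and red at (252,172) and (240,225). In the side image the grey/green block is at (368,384). Only that one is grey on a green carrier. The rack is at scene (285,255) and side (360,275), with brushes at its +y bar. I'll confirm in one enlarged mosaic.

```bash
python3 - <<'E'
from h import *
import pickle
C=pickle.load(open("c0.pkl","rb"))
s,d=C["scene"],C["side"]
def crop(c,x,y,w,h): return cv2.resize(c["color"][y:y+h,x:x+w],(400,300),interpolation=cv2.INTER_CUBIC)
m=np.vstack([np.hstack([crop(s,245,190,133,100),crop(s,205,155,80,60)]),np.hstack([crop(d,260,220,147,110),crop(d,320,345,100,75)])])
cv2.imwrite("pics/mos.png",m)
for n,p,q in (("stone",(231,198),(368,384)),("cradle",(284,249),(361,269)),):
    print(n,tri(s,p,d,q))
print(onz(s,231,195,.036),onz(d,367,377,.036))
# yellow blobs
for n,c,roi in (("scene",s,(255,225,55,40)),("side",d,(330,240,60,50))):
    x,y,w,h=roi; hsv=cv2.cvtColor(c["color"][y:y+h,x:x+w],cv2.COLOR_BGR2HSV)
    k,l,st,ce=cv2.connectedComponentsWithStats(cv2.inRange(hsv,(20,120,90),(35,255,255)))
    for i in range(1,k):
        if st[i,4]>8: print(n,st[i]+[x,y,0,0,0],ce[i]+[x,y])
# rack foot corners
for p in [(257,271),(308,279),(307,289),(362,294),(369,254)]: print(p,onz(s,*p,.008).round(3))
E
```

```text
stone (array([ 0.49844062, -0.29107529,  0.01680548]), np.float64(0.0016849009707716976))
cradle (array([ 0.60644005, -0.01656977,  0.05257752]), np.float64(0.004924675021423581))
[ 0.50419645 -0.28259913  0.036     ] [ 0.49562704 -0.29310781  0.036     ]
scene [263 235   5  13  42] [264.38095238 240.26190476]
scene [297 240   5  14  50] [299.48 245.66]
scene [271 242  22  11 153] [281.80392157 247.4379085 ]
side [340 248   9  15  76] [343.47368421 255.17105263]
side [348 261  33  21 326] [365.8803681  269.96932515]
(257, 271) [ 0.672 -0.051  0.008]
(308, 279) [0.619 0.07  0.008]
(307, 289) [0.647 0.088 0.008]
(362, 294) [0.582 0.207 0.008]
(369, 254) [0.452 0.149 0.008]
```

View pics/mos.png

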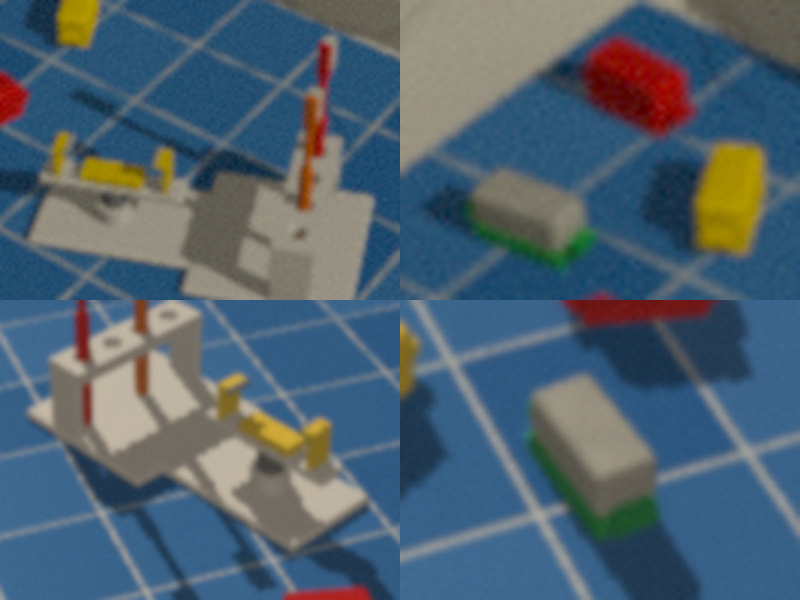

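Confirmed: the grey block on the green carrier (crop top-right, bottom-right) is the stone. The cradle and clips are clearly visible, with two brushes at the bar end. Next I need the yaws.

```bash
python3 - <<'E'
from h import *
import pickle
C=pickle.load(open("c0.pkl","rb"))
s,d=C["scene"],C["side"]
a,e1=tri(s,(299.5,245.7),d,(343.5,255.2)); b,e2=tri(s,(264.4,240.3),d,(377,272.5))
print(a.round(3),e1,b.round(3),e2); v=a-b; print("len",np.linalg.norm(v),"yaw of +y axis vs world y",np.degrees(np.arctan2(-v[0],v[1])),(a+b)/2)
# stone top face long edges in side crop (400x300 from 100x75 at 320,345)
f=lambda x,y:(320+(x-400)/4-.4,345+(y-300)/4-.4)
P=[onz(d,*f(*p),.036) for p in((532,398),(588,375),(655,460),(597,484))]
print(np.round(P,3)); 
for i,j in((0,3),(1,2)): w=P[i]-P[j]; print(np.linalg.norm(w),np.degrees(np.arctan2(-w[0],w[1])))
print(np.mean(P,0))
from scipy.spatial.transform import Rotation as R
o=observe();q=o["eef_rot"];M=R.from_quat([q[1],q[2],q[3],q[0]]).as_matrix();print(M.round(3))
E
```

```text
[0.584 0.02  0.069] 0.0012268328986920268 [ 0.622 -0.064  0.07 ] 0.00088138511317054
len 0.09161823083313862 yaw of +y axis vs world y 24.328413907591695 [ 0.60327582 -0.02219469  0.06945658]
[[ 0.48  -0.267  0.036]
 [ 0.509 -0.263  0.036]
 [ 0.514 -0.319  0.036]
 [ 0.485 -0.322  0.036]]
0.055332953734429764 5.293431324851433
0.05590696358719535 5.131477440646299
[ 0.49708542 -0.29284534  0.036     ]
[[ 0.348  0.937 -0.   ]
 [ 0.937 -0.348 -0.001]
 [-0.002  0.    -1.   ]]
```

Call:
{"method": "send_rows", "body": {
  "plan": [
    [1,[30,-50,10],[0,0,-0.07]],
    [1,[30,-50,10],[0,0,-0.07]],
    [1,[30,-50,10],[0,0,-0.07]],
    [1,[30,-50,10],[0,0,-0.07]],
    [1,[30,-50,10],[0,0,-0.07]],
    [1,[30,-50,10],[0,0,-0.07]],
    [1,[10,-58,0],[0,0,-0.07]],
    [1,[10,-58,0],[0,0,-0.07]]
  ]
}}

```text
time: 1.15
tcp_pos: [0.4179, 0.1678, 0.2912]
eef_rot: [-0.0, 0.947, 0.32, -0.0]
contact_force: [0.6, 0.3, 0.3]
gripper_width: 0.999
```

Call:
{"method": "send_rows", "body": {
  "plan": [
    [1,[10,-58,0],[0,0,-0.07]],
    [1,[10,-58,0],[0,0,-0.07]],
    [1,[10,-58,0],[0,0,-0.07]],
    [1,[10,-58,0],[0,0,-0.07]],
    [1,[10,-58,-20],[0,0,-0.07]],
    [1,[10,-58,-40],[0,0,-0.07]],
    [1,[10,-58,-40],[0,0,-0.07]],
    [1,[10,-56,-40],[0,0,-0.07]]
  ]
}}

```text
time: 2.15
tcp_pos: [0.4946, -0.2736, 0.164]
eef_rot: [-0.0, 0.999, 0.047, 0.0]
contact_force: [0.6, 1.0, 0.6]
gripper_width: 1.005
```

Call:
{"method": "send_rows", "body": {
  "plan": [
    [1,[0,0,0],[0,0,0]],
    [1,[0,0,0],[0,0,0]]
  ]
}}

```text
time: 2.4
tcp_pos: [0.4941, -0.2722, 0.1648]
eef_rot: [-0.0, 0.999, 0.047, -0.001]
contact_force: [0.3, -0.2, 1.3]
gripper_width: 0.996
```

```bash
python3 - <<'E'
from h import *
import pickle
c=read_camera("wrist");pickle.dump(c,open("w1.pkl","wb"));cv2.imwrite("pics/w1.png",c["color"])
o=observe();print(o["time"],o["tcp_pos"],o["eef_rot"],o["contact_force"],ray(c,0,0)[0])
E
```

```text
2.45 [ 0.49475388 -0.27154997  0.16563152] [-1.96821749e-04  9.98837561e-01  4.82008232e-02  4.10010183e-04] [ 1.12492597 -0.4873979   0.9023486 ] [ 0.48749317 -0.19856795  0.30735492]
```

View pics/w1.png

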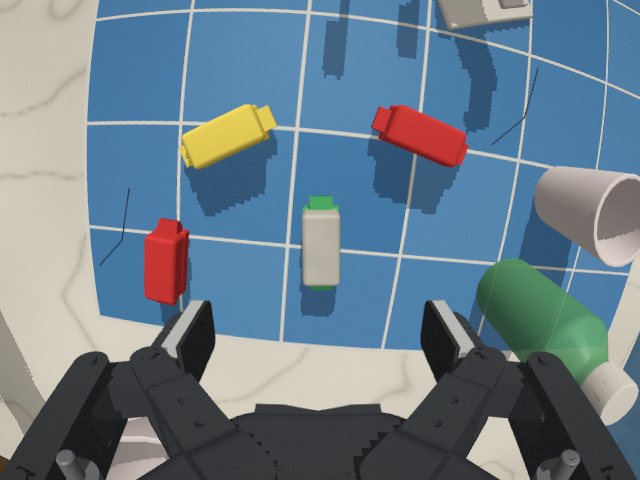

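The picture shows the stone (grey with a green tab) at (321,246), upright between the rows of look-alikes. The mouthwash and tumbler are to its right.

```bash
python3 - <<'E'
from h import *
import pickle
c=pickle.load(open("w1.pkl","rb"));im=c["color"];x,y,w,h=295,190,55,105
r=im[y:y+h,x:x+w];hsv=cv2.cvtColor(r,cv2.COLOR_BGR2HSV)
g=cv2.inRange(hsv,(40,100,40),(80,255,255))
k=cv2.inRange(hsv,(0,0,110),(179,60,255))
n,l,st,ce=cv2.connectedComponentsWithStats(k);i=1+np.argmax(st[1:,4]);print(st[i]+[x,y,0,0,0])
ct=cv2.findContours((l==i).astype(np.uint8),0,2)[0][0].reshape(-1,2)+[x,y]
P=np.array([onz(c,u,v,.036,True)[:2] for u,v in ct])
print("grey rect",cv2.minAreaRect((P*1000).astype(np.float32)), (P.min(0)+P.max(0))/2)
n,l,st,ce=cv2.connectedComponentsWithStats(g)
for i in range(1,n):
    if st[i,4]>10: print(st[i]+[x,y,0,0,0],ce[i]+[x,y], onz(c,*(ce[i]+[x,y]),.018,True))
E
```

```text
[ 295  209   55   77 2953]
grey rect ((499.21392822265625, -288.2764892578125), (41.70470428466797, 61.840606689453125), 5.513476848602295) [ 0.49925505 -0.28845455]
[303 196  36  15 338] [320.65976331 202.81360947] [ 0.49513088 -0.2565294   0.018     ]
[311 286  21   4  82] [321.23170732 287.53658537] [ 0.5027874  -0.32943316  0.018     ]
```

Call:
{"method": "send_rows", "body": {
  "plan": [
    [1,[2,-9,-20],[0,0,0]],
    [1,[2,-9,-35],[0,0,0]],
    [1,[0,0,-35],[0,0,0]],
    [1,[0,0,-30],[0,0,0]],
    [1,[0,0,-10],[0,0,0]],
    [1,[0,0,0],[0,0,0]]
  ]
}}

```text
time: 3.2
tcp_pos: [0.4984, -0.29, 0.0351]
eef_rot: [-0.0, 0.999, 0.048, -0.0]
contact_force: [-0.1, 0.4, 0.0]
gripper_width: 0.998
```

```bash
python3 - <<'E'
from h import *
c=read_camera("wrist");cv2.imwrite("pics/w2.png",c["color"])
o=observe();print(o["time"],o["tcp_pos"],o["eef_rot"],o["contact_force"])
E
```

```text
3.25 [ 0.49881813 -0.29044139  0.03593575] [2.01398637e-04 9.98857962e-01 4.77746084e-02 5.63124374e-04] [-0.23631109 -0.16756265  0.04233768]
```

View pics/w2.png

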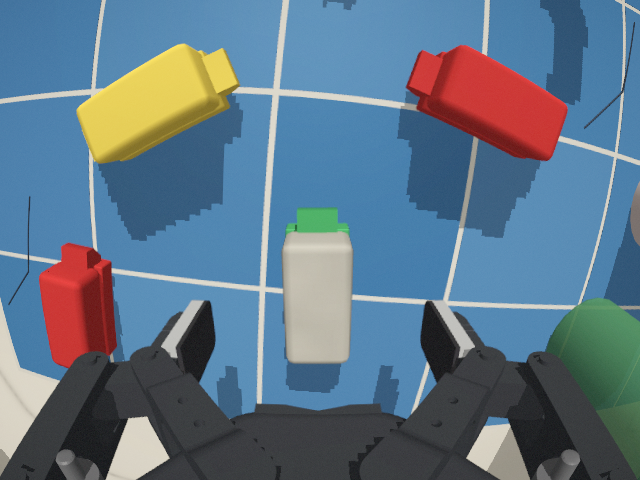

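The stone is at (318,298), midway between the pads and square to them, and the look-alikes are clear of the fingers. I'll go down and grip.

Call:
{"method": "send_rows", "body": {
  "plan": [
    [1,[0,0,-15],[0,0,0]],
    [1,[0,0,-10],[0,0,0]],
    [1,[0,0,-4],[0,0,0]],
    [0,[0,0,0],[0,0,0]],
    [0,[0,0,0],[0,0,0]],
    [0,[0,0,0],[0,0,0]],
    [0,[0,0,0],[0,0,0]],
    [0,[0,0,0],[0,0,0]]
  ],
  "grip_force": 60
}}

```text
time: 4.25
tcp_pos: [0.4986, -0.2906, 0.0066]
eef_rot: [0.0, 0.999, 0.047, 0.0]
contact_force: [0.2, -0.4, 5.2]
gripper_width: 0.34
```

Call:
{"method": "send_rows", "body": {
  "plan": [
    [0,[0,0,0],[0,0,0]],
    [0,[0,0,0],[0,0,0]],
    [0,[0,0,0],[0,0,0]]
  ]
}}

```text
time: 4.62
tcp_pos: [0.4986, -0.2906, 0.0066]
eef_rot: [0.0, 0.999, 0.047, 0.0]
contact_force: [-0.4, 0.2, 5.0]
gripper_width: 0.342
```

Call:
{"method": "send_rows", "body": {
  "plan": [
    [0,[0,0,10],[0,0,0]],
    [0,[0,0,30],[0,0,0]],
    [0,[0,0,40],[0,0,0]],
    [0,[0,0,40],[0,0,0]],
    [0,[0,0,30],[0,0,0]],
    [0,[0,0,10],[0,0,0]],
    [0,[13,33,0],[0,0,0.04]],
    [0,[13,34,0],[0,0,0.04]]
  ]
}}

```text
time: 5.62
tcp_pos: [0.5237, -0.2226, 0.1652]
eef_rot: [-0.0, 0.996, 0.087, -0.001]
contact_force: [1.5, 0.1, -0.3]
gripper_width: 0.342
```

Call:
{"method": "send_rows", "body": {
  "plan": [
    [0,[13,34,0],[0,0,0.04]],
    [0,[13,34,0],[0,0,0.04]],
    [0,[13,34,0],[0,0,0.04]],
    [0,[13,34,0],[0,0,0.04]],
    [0,[13,34,0],[0,0,0.04]],
    [0,[12,30,0],[0,0,0.048]],
    [0,[0,0,0],[0,0,0]],
    [0,[0,0,0],[0,0,0]]
  ]
}}

```text
time: 6.62
tcp_pos: [0.6011, -0.0239, 0.1658]
eef_rot: [0.0, 0.978, 0.21, -0.0]
contact_force: [0.2, -0.1, -0.5]
gripper_width: 0.342
```

```bash
python3 - <<'E'
from h import *
import pickle
C={n:read_camera(n) for n in("scene","side","wrist")};pickle.dump(C,open("c3.pkl","wb"))
f=lambda c,x,y,w,h: cv2.resize(c["color"][y:y+h,x:x+w],(400,300),interpolation=cv2.INTER_CUBIC)
cv2.imwrite("pics/w3.png",np.vstack([np.hstack([f(C["scene"],245,180,133,100),f(C["side"],280,200,133,100)]),np.hstack([f(C["wrist"],0,0,640,480),f(C["wrist"],220,180,200,150)])]))
o=observe();print(o["time"],o["tcp_pos"],o["eef_rot"],o["contact_force"],o["torque"],o["gripper_width"])
E
```

```text
6.775 [ 0.60099506 -0.02480737  0.16618011] [ 2.09603933e-04  9.77945386e-01  2.08860653e-01 -8.00040822e-05] [ 0.7978004   0.56619326 -1.54786349] [-0.01463938 -0.05079313  0.01030277] 0.3396426728966701
```

View pics/w3.png

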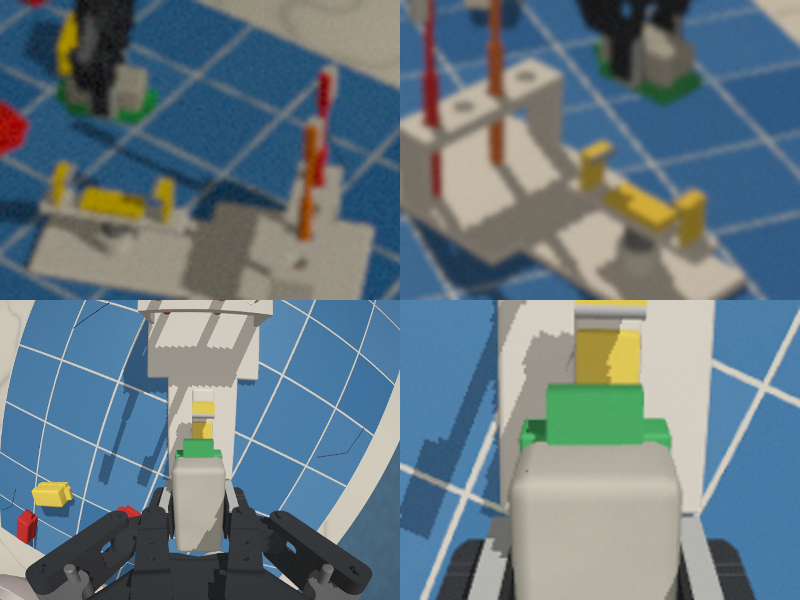

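The stone is held square, with its near tab over the +y clip in the wrist view at about (312,210). The far clip is hidden, so I'll back off 35 mm along the rack's -y to see both clips and measure them.

Call:
{"method": "send_rows", "body": {
  "plan": [
    [0,[7,-16,0],[0,0,0]],
    [0,[7,-16,0],[0,0,0]],
    [0,[0,0,0],[0,0,0]],
    [0,[0,0,0],[0,0,0]]
  ]
}}

```text
time: 7.28
tcp_pos: [0.6152, -0.0556, 0.1659]
eef_rot: [-0.0, 0.978, 0.21, -0.0]
contact_force: [-0.1, 0.2, -1.3]
gripper_width: 0.34
```

```bash
python3 - <<'E'
from h import *
import pickle
c=read_camera("wrist");o=observe();pickle.dump((c,o),open("w4.pkl","wb"))
im=c["color"].copy();x,y,w,h=220,60,200,200
cv2.imwrite("pics/w4.png",cv2.resize(im[y:y+h,x:x+w],(600,600),interpolation=cv2.INTER_CUBIC))
print(o["time"],o["tcp_pos"],o["eef_rot"],o["contact_force"])
hsv=cv2.cvtColor(im,cv2.COLOR_BGR2HSV)
for n,lo,hi in(("yel",(20,110,60),(35,255,255)),("grn",(45,90,40),(80,255,255))):
    k,l,st,ce=cv2.connectedComponentsWithStats(cv2.inRange(hsv,lo,hi))
    for i in range(1,k):
        if st[i,4]>60: print(n,st[i],ce[i].round(1))
E
```

```text
7.325 [ 0.61515373 -0.05506803  0.16589189] [-2.38192708e-04  9.77700648e-01  2.10003228e-01 -1.73922461e-04] [-0.88727684 -0.12838916 -1.39737698]
yel [307 111  37  16 559] [324.5 118.6]
yel [ 306  146   34   76 2405] [322.3 183.7]
yel [  42  260   68   41 2193] [ 75.4 280.2]
grn [ 280  222   76   33 1760] [317.  238.1]
```

View pics/w4.png

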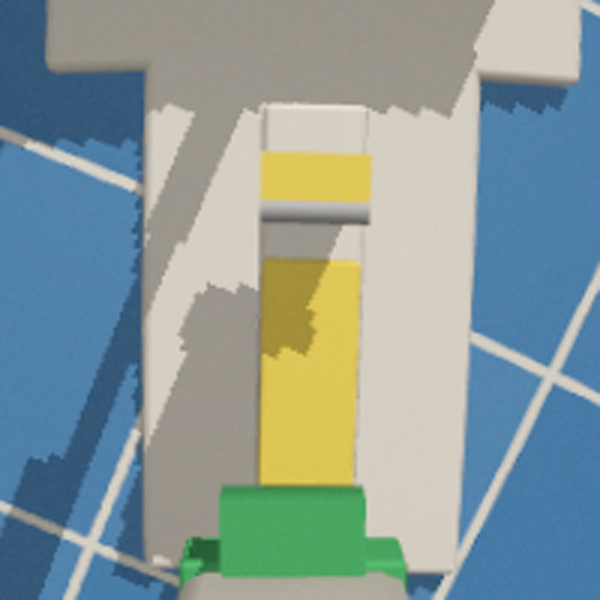

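The image shows the +y roller at (325,131), the pad's +y edge at row 147, and the stone's tab outer face at rows 222–228, columns 293–342. I'll solve for the cradle pose and for the stone's offset in the grip.

```bash
python3 - <<'E'
from h import *
import pickle
from scipy.optimize import least_squares
c,o=pickle.load(open("w4.pkl","rb"))
f=lambda x,y:(220+(x+.5)/3-.5,60+(y+.5)/3-.5)
R=cv2.Rodrigues(np.array(c["rvec"],float))[0];t=np.array(c["tvec"],float).ravel();K=np.array(c["mtx"])
def pr(P):
    X=R@P+t;r=np.arctan2(np.hypot(X[0],X[1]),X[2]);n=np.hypot(X[0],X[1]);return np.array([K[0,2]+K[0,0]*r*X[0]/n,K[1,2]+K[1,1]*r*X[1]/n])
tcp=o["tcp_pos"];q=o["eef_rot"];a0=2*np.arctan2(q[2],q[1]);print("tool yaw",np.degrees(a0))
def W(p,loc): 
    x,y,a,h=p;return np.array([x+loc[0]*np.cos(a)-loc[1]*np.sin(a),y+loc[0]*np.sin(a)+loc[1]*np.cos(a),h+loc[2]])
L=[((-.011,.026,0),(262,261)),((.011,.026,0),(361,261))]
def res(p):
    r=[pr(W(p,l))-f(*u) for l,u in L]
    r.append([(pr(W(p,(0,.0375,.0215+.003)))-f(315,212))[1]])  # roller mid
    for s,u1,u2 in((-1,(262,261),(260,480)),(1,(361,261),(355,480))):
        A=pr(W(p,(s*.011,.026,0)));B=pr(W(p,(s*.011,-.01,0)));d=(B-A)/np.linalg.norm(B-A);v=np.array(f(*u2))-A;r.append([d[0]*v[1]-d[1]*v[0]])
    return np.concatenate(r)
for s in (0,.003):
    s0=least_squares(res,[.603,-.022,.424,.055]);
p=s0.x;print("cradle",p[:2].round(4),"yaw",np.degrees(p[2]),"h",p[3],"res",s0.fun.round(2))
zu=tcp[2]-.0066
for z,row in((zu+.018,503),(zu+.011,487)):
    A=onz(c,*f(220,row),z,True);B=onz(c,*f(365,row),z,True);m=(A+B)/2;v=B-A
    ax=np.array([np.cos(a0),np.sin(a0)]);ay=np.array([-ax[1],ax[0]])
    print("tab width",np.linalg.norm(v),"yaw",np.degrees(np.arctan2(v[1],v[0])),"mid rel TCP in tool x,y",(m[:2]-tcp[:2])@ax,(m[:2]-tcp[:2])@ay)
    st=m[:2]-ay*.040;print(" stone ctr",st, "shift needed mm",(p[:2]-st)*1000)
E
```

```text
tool yaw 24.245083880017017
cradle [ 0.604  -0.0216] yaw 23.4200624972875 h 0.056258457990742285 res [ 0.1  -0.07 -0.22  0.46 -0.35  0.11  0.01]
tab width 0.017693046747966467 yaw 24.22601027701762 mid rel TCP in tool x,y -0.0001590467754109183 0.03772692600316688
 stone ctr [ 0.61594212 -0.05720593] shift needed mm [-11.9902867   35.60741878]
tab width 0.01856374600126834 yaw 24.224946055453927 mid rel TCP in tool x,y -0.0001692682589553751 0.03795036635944466
 stone ctr [ 0.61584105 -0.05700639] shift needed mm [-11.8892131   35.40788383]
```

Call:
{"method": "send_rows", "body": {
  "plan": [
    [0,[-6,18,0],[0,0,-0.01]],
    [0,[-6,17.5,-15],[0,0,0]],
    [0,[0,0,-20],[0,0,0]],
    [0,[0,0,-20],[0,0,0]],
    [0,[0,0,-14],[0,0,0]],
    [0,[0,0,-4],[0,0,0]],
    [0,[0,0,0],[0,0,0]],
    [0,[0,0,0],[0,0,0]]
  ]
}}

```text
time: 8.32
tcp_pos: [0.6038, -0.0199, 0.0939]
eef_rot: [0.0, 0.979, 0.205, 0.001]
contact_force: [-0.5, 0.0, -0.9]
gripper_width: 0.34
```

```bash
python3 - <<'E'
from h import *
import pickle
C={n:read_camera(n) for n in("scene","side","wrist")};pickle.dump(C,open("c5.pkl","wb"))
f=lambda c,x,y,w,h: cv2.resize(c["color"][y:y+h,x:x+w],(400,300),interpolation=cv2.INTER_CUBIC)
cv2.imwrite("pics/w5.png",np.hstack([f(C["scene"],245,200,80,60),f(C["side"],320,225,80,60)]))
o=observe();print(o["time"],o["tcp_pos"],o["eef_rot"],o["contact_force"],o["torque"],o["gripper_width"])
E
```

```text
8.475 [ 0.60355702 -0.01987964  0.093654  ] [-1.42099002e-05  9.78751583e-01  2.05049110e-01  4.47561015e-04] [-0.14130906 -0.47018461 -1.52344376] [-0.02915246  0.02437463 -0.01914875] 0.33915030027256027
```

View pics/w5.png

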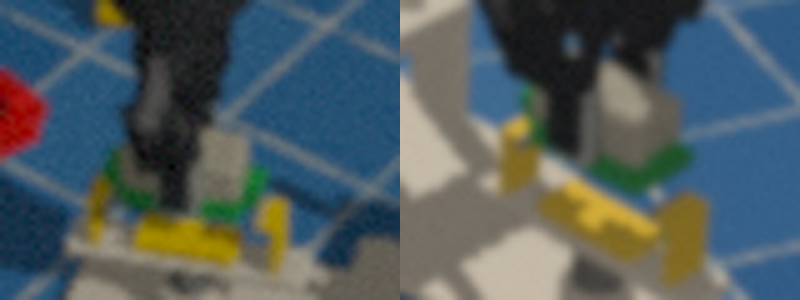

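The stone hangs level and centred over the pad, with its tabs above the two clips in both views: scene crop (185,200), side crop (620,160). I'll start the slow descent.

Call:
{"method": "send_rows", "body": {
  "plan": [
    [0,[0,0,-1.2],[0,0,0]],
    [0,[0,0,-1.2],[0,0,0]],
    [0,[0,0,-1.2],[0,0,0]],
    [0,[0,0,-1.2],[0,0,0]],
    [0,[0,0,-1.2],[0,0,0]],
    [0,[0,0,-1.2],[0,0,0]],
    [0,[0,0,-1.2],[0,0,0]],
    [0,[0,0,-1.2],[0,0,0]]
  ]
}}

```text
time: 9.48
tcp_pos: [0.6034, -0.02, 0.0836]
eef_rot: [0.0, 0.979, 0.205, 0.0]
contact_force: [-0.3, -0.7, 2.9]
gripper_width: 0.34
```

Call:
{"method": "send_rows", "body": {
  "plan": [
    [0,[0,0,-1.2],[0,0,0]],
    [0,[0,0,-1.2],[0,0,0]],
    [0,[0,0,-1.2],[0,0,0]],
    [0,[0,0,-1.2],[0,0,0]]
  ]
}}

```text
time: 9.98
tcp_pos: [0.6037, -0.0199, 0.0791]
eef_rot: [0.0, 0.979, 0.205, 0.0]
contact_force: [-0.0, 0.5, 6.6]
gripper_width: 0.343
```

Call:
{"method": "send_rows", "body": {
  "plan": [
    [0,[0,0,-1.2],[0,0,0]],
    [0,[0,0,-1.2],[0,0,0]],
    [0,[0,0,-1.2],[0,0,0]],
    [0,[0,0,-1.2],[0,0,0]]
  ]
}}

```text
time: 10.48
tcp_pos: [0.6029, -0.0199, 0.0734]
eef_rot: [-0.0, 0.979, 0.205, -0.0]
contact_force: [0.7, -0.3, 0.5]
gripper_width: 0.339
```

Call:
{"method": "send_rows", "body": {
  "plan": [
    [0,[0,0,-1.2],[0,0,0]],
    [0,[0,0,-1.2],[0,0,0]]
  ]
}}

```text
time: 10.72
tcp_pos: [0.6031, -0.0199, 0.0713]
eef_rot: [-0.0, 0.979, 0.205, -0.0]
contact_force: [0.5, -0.5, 0.8]
gripper_width: 0.34
```

Call:
{"method": "send_rows", "body": {
  "plan": [
    [0,[0,0,-1.0],[0,0,0]]
  ]
}}

```text
time: 10.85
tcp_pos: [0.6031, -0.0198, 0.0703]
eef_rot: [-0.0, 0.979, 0.205, -0.0]
contact_force: [-0.8, 0.0, 1.3]
gripper_width: 0.341
```

Call:
{"method": "send_rows", "body": {
  "plan": [
    [0,[0,0,-1.0],[0,0,0]]
  ]
}}

```text
time: 10.98
tcp_pos: [0.6031, -0.0199, 0.0693]
eef_rot: [-0.0, 0.979, 0.205, -0.0]
contact_force: [-0.2, -0.4, -0.4]
gripper_width: 0.338
```

Call:
{"method": "send_rows", "body": {
  "plan": [
    [0,[0,0,-1.0],[0,0,0]]
  ]
}}

```text
time: 11.1
tcp_pos: [0.603, -0.0198, 0.0681]
eef_rot: [-0.0, 0.979, 0.205, -0.0]
contact_force: [0.3, 0.8, -2.7]
gripper_width: 0.34
```

Call:
{"method": "send_rows", "body": {
  "plan": [
    [0,[0,0,-1.0],[0,0,0]]
  ]
}}

```text
time: 11.22
tcp_pos: [0.6027, -0.0198, 0.0668]
eef_rot: [-0.0, 0.979, 0.205, -0.001]
contact_force: [0.4, -0.3, -2.7]
gripper_width: 0.344
```

Call:
{"method": "send_rows", "body": {
  "plan": [
    [0,[0,0,-0.6],[0,0,0]]
  ]
}}

```text
time: 11.35
tcp_pos: [0.6031, -0.0198, 0.0666]
eef_rot: [-0.0, 0.979, 0.205, -0.0]
contact_force: [0.2, -0.7, -1.1]
gripper_width: 0.341
```

The force fell below its free-hang value, so the noses have snapped over. I'll press onto the pad in small steps.

Call:
{"method": "send_rows", "body": {
  "plan": [
    [0,[0,0,-0.6],[0,0,0]]
  ]
}}

```text
time: 11.48
tcp_pos: [0.6033, -0.0198, 0.0663]
eef_rot: [-0.0, 0.979, 0.205, 0.0]
contact_force: [0.0, 0.7, -0.6]
gripper_width: 0.342
```

Call:
{"method": "send_rows", "body": {
  "plan": [
    [0,[0,0,-0.5],[0,0,0]]
  ]
}}

```text
time: 11.6
tcp_pos: [0.6033, -0.0198, 0.066]
eef_rot: [-0.0, 0.979, 0.205, 0.0]
contact_force: [-1.9, 0.8, 2.7]
gripper_width: 0.338
```

Call:
{"method": "send_rows", "body": {
  "plan": [
    [0,[0,0,-0.4],[0,0,0]]
  ]
}}

```text
time: 11.72
tcp_pos: [0.6033, -0.0198, 0.0658]
eef_rot: [-0.0, 0.979, 0.205, 0.0]
contact_force: [-2.4, 0.2, 4.7]
gripper_width: 0.338
```

Call:
{"method": "send_rows", "body": {
  "plan": [
    [0,[0,0,-0.5],[0,0,0]]
  ]
}}

```text
time: 11.85
tcp_pos: [0.6033, -0.0198, 0.0654]
eef_rot: [-0.0, 0.979, 0.205, 0.0]
contact_force: [-3.4, 0.8, 8.8]
gripper_width: 0.338
```

Call:
{"method": "send_rows", "body": {
  "plan": [
    [0,[0,0,-0.5],[0,0,0]]
  ]
}}

```text
time: 11.98
tcp_pos: [0.6034, -0.0198, 0.0652]
eef_rot: [-0.0, 0.979, 0.205, 0.0]
contact_force: [-4.4, -0.1, 9.6]
gripper_width: 0.336
```

Call:
{"method": "send_rows", "body": {
  "plan": [
    [0,[0,0,-0.3],[0,0,0]],
    [0,[0,0,0],[0,0,0]]
  ]
}}

```text
time: 12.22
tcp_pos: [0.6034, -0.0198, 0.0651]
eef_rot: [-0.0, 0.979, 0.205, 0.0]
contact_force: [-4.6, 1.0, 9.5]
gripper_width: 0.347
```

Call:
{"method": "send_rows", "body": {
  "plan": [
    [0,[0,0,0],[0,0,0]]
  ]
}}

```text
time: 12.35
tcp_pos: [0.6034, -0.0199, 0.0651]
eef_rot: [-0.0, 0.979, 0.205, 0.0]
contact_force: [-4.9, 0.9, 9.6]
gripper_width: 0.34
```

Call:
{"method": "send_rows", "body": {
  "plan": [
    [0,[-0.4,0,-0.4],[0,0,0]],
    [0,[0,0,0],[0,0,0]]
  ]
}}

```text
time: 12.6
tcp_pos: [0.6034, -0.0198, 0.065]
eef_rot: [-0.0, 0.979, 0.205, 0.001]
contact_force: [-4.6, 0.2, 11.3]
gripper_width: 0.337
```

Call:
{"method": "send_rows", "body": {
  "plan": [
    [0,[0,0,-0.2],[0,0,0]],
    [0,[0,0,0],[0,0,0]]
  ]
}}

```text
time: 12.85
tcp_pos: [0.6034, -0.0198, 0.0649]
eef_rot: [-0.0, 0.979, 0.205, 0.001]
contact_force: [-4.6, 0.3, 13.0]
gripper_width: 0.342
```

About 13 N is applied and steady, within the 11–14 N seating band. I'll ease off, release and back away straight up.

Call:
{"method": "send_rows", "body": {
  "plan": [
    [0,[0,0,0.6],[0,0,0]],
    [0.6,[0,0,0],[0,0,0]],
    [0.8,[0,0,0],[0,0,0]],
    [1,[0,0,0],[0,0,0]],
    [1,[0,0,0],[0,0,0]],
    [1,[0,0,0],[0,0,0]]
  ]
}}

```text
time: 13.6
tcp_pos: [0.6028, -0.0199, 0.064]
eef_rot: [0.0, 0.979, 0.205, -0.0]
contact_force: [-0.5, 0.3, 0.3]
gripper_width: 1.002
```

Call:
{"method": "send_rows", "body": {
  "plan": [
    [1,[0,0,5],[0,0,0]],
    [1,[0,0,15],[0,0,0]],
    [1,[0,0,30],[0,0,0]],
    [1,[0,0,40],[0,0,0]],
    [1,[0,0,40],[0,0,0]],
    [1,[0,-10,20],[0,0,0]],
    [1,[10,-20,0],[0,0,0]],
    [1,[0,0,0],[0,0,0]]
  ]
}}

```text
time: 14.6
tcp_pos: [0.6131, -0.052, 0.2155]
eef_rot: [0.001, 0.979, 0.204, 0.001]
contact_force: [0.4, 1.3, -0.3]
gripper_width: 0.998
```

```bash
python3 - <<'E'
from h import *
import pickle
C={n:read_camera(n) for n in("scene","side","wrist")};pickle.dump(C,open("c6.pkl","wb"))
f=lambda c,x,y,w,h: cv2.resize(c["color"][y:y+h,x:x+w],(400,300),interpolation=cv2.INTER_CUBIC)
cv2.imwrite("pics/w6.png",np.vstack([np.hstack([f(C["scene"],245,210,80,60),f(C["side"],320,225,80,60)]),np.hstack([f(C["wrist"],0,0,640,480),f(C["wrist"],240,130,160,120)])]))
o=observe();print(o["time"],o["tcp_pos"],o["contact_force"],o["gripper_width"])
E
```

```text
14.75 [ 0.6125933  -0.04908374  0.21417423] [ 0.05449912  0.96821892 -1.10319998] 1.0053147872822594
```

View pics/w6.png

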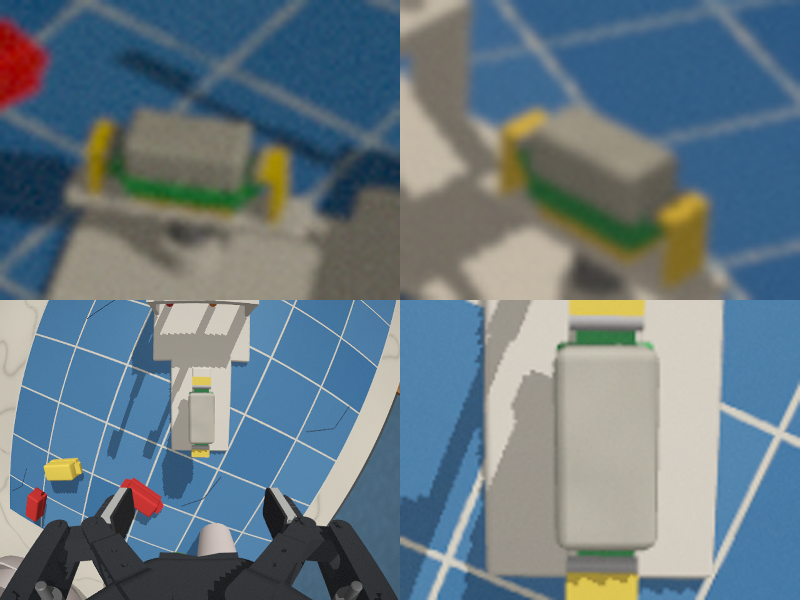

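The stone sits level and centred. Both grey rollers lie over its green tabs (wrist crop rows 325 and 562), the pad is just visible beneath it, and the gripper is clear above. The brushes and other items are where they were, so I'm handing in.

```bash
python3 -c "
from cell import *
print(sign_off())"
```

```text
the job is handed in; nothing more can be done
None
```

The pumice stone is in the cradle, snapped between the two clips, and I let go of it there. The job was handed in at about 15 s of the 50 s allowed.

- **Pick-up:** I took the grey stone on the green carrier and left the red and yellow look-alikes alone. I then centred it over the cradle using the camera images.
- **Descent:** I pressed straight down at under 10 mm/s. The force rose to about 8 N as the clips spread, then fell below its free-hang value, which showed the clips snapping over the tabs.
- **Seating press:** Force on the pad built to a reading of 13.0 N. With the sensor's small zero offset that is about 13.5 to 14 N, so it may have touched the top of the 11–14 N band. It stayed well under the 24 N limit.
- **Last check:** The final images show the stone level and centred, with both rollers over its tabs. The toothbrushes looked unmoved, and the gripper was open and well clear above.

- **Side force:** The press also put about 4.5 N sideways along x on the tool, and a 0.4 mm shift did not relieve it. It went away when I let go.
- **Not measured:** I judged that the stone is fully home from the snap, the press force and the images. I did not measure its height to the millimetre.

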